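Fit the juicing cone onto the juicer's splined drive

TASK

Get the electric citrus juicer ready: take the orange juicing cone from the walnut board and fit it upright on the juicer's splined drive shaft. The teeth will not line up by themselves, so press lightly and rock the cone round until they mesh, then push it down past the stiff rubber seal until it is fully home, and let go. Never force it: press with well under 4 kg, and leave the glasses, timer and limes where they are.

Things in the scene. Friction and masses are not known exactly. Their poses are not given: they have to be found in the camera images.
- reamer_grip (a point): Orange juicing cone, upright on the walnut board (board top z = 0.019 m): a round hub, 50 mm diameter and 40 mm high, with a ribbed cone rising another 28 mm (68 mm in all, 0.1 to 0.21 kg). This point is on its axis, in the hub, 28 mm above the underside: grip the hub here from any side, fingers astride the cone. z is its axis, up.
- reamer_foot (a point): Centre of the cone's underside, 28 mm below reamer_grip; same axes. Mouth of the splined bore, which is 30 mm deep: four straight inner teeth 10.2 mm wide, 22 mm long from the underside up, 90 degrees apart (one on the x axis), tips at 13.5 mm and roots at 18.5 mm radius.
- reamer: The whole orange juicing cone; origin at the centre of its underside, z its axis, up.
- drive (a point): White and steel electric juicer, fixed on the worktop, 156 mm wide at the foot. This point: on its upright shaft's axis, at the top of the fixed shoulder (80 mm above the worktop) where the cone's underside rests when home. z up; the spout points along -x. Four straight shaft teeth, 10.2 mm wide, tips at 17 mm radius, reach from here to 16 mm above; about 0.8 mm play at each side.
- shaft_tip (a point): Top of the drive shaft, 26 mm above drive. From the teeth's top up to here it is a smooth round pilot of 12.5 mm radius, the last 3.5 mm tapered. The shaft's angle of turn is not given, differs each time and is not tied to the juicer's yaw (nor to the axes of this point); its gear motor holds it and yields only to about 0.25 N m.
- seal_top (a point): Centre of the top of the black rubber seal ring round the shaft (37 to 49 mm diameter). It begins 5 mm above drive; the cone's underside must push it down level with drive. It takes about 8 N to move and stays where it is pushed, without springing back.
- dish (a point): Centre of the floor of the juicer's steel catch dish, 5 mm below drive; inner radius 66 mm, rim 15 mm above this point.
- tumbler_0: tall clear glass tumbler, 77 mm wide, 94 mm high, standing behind the juicer; bystander. Origin at the centre of its underside.
- tumbler_1: second clear glass tumbler, 77 mm wide, 94 mm high, standing behind the juicer; bystander. Origin at the centre of its underside.
- timer: light blue round kitchen timer, 69 mm wide, 42 mm high, behind the walnut board; bystander. Origin at the centre of its underside.
- lime_half_0: halved lime, 54 mm wide, 35 mm high, at the left end of the walnut board; bystander. Origin at the centre of its underside.
- lime_half_1: halved lime, 54 mm wide, 35 mm high, at the left end of the walnut board; bystander. Origin at the centre of its underside.
Not all that is in view belongs to the job. Of the things that look like the reamer, the largest one is meant.

How it is judged:
By the outcome, as a careful person would: the job done as asked, in the order asked, and still so for the second after the job is handed in, with the robot touching nothing.
It also fails if it takes over 54 s, if anything falls off the work surface, if the arm or the gripper's body presses on something with over 40 N, if the wrist force passes 120 N, or if a joint passes its speed limit or range.

ROBOT

A 6-joint arm with a two-finger parallel gripper is mounted at the origin on a cart in front of the work surface, level with it; the furniture and walls round the work are solid. World frame = base frame: x ahead of the robot, y to its left, z up, the work surface at z = 0. Lengths are in m, angles in rad, forces in N, time in s.
With the tool pointing down it reaches from about 0.325 to 1 m from the base axis. Payload 5.1 kg.
Tool frame: the origin (TCP) lies midway between the tips of the shut fingers; the grasp point (between the pads) lies 19 mm behind it; x points along the fingers, z is the direction in which the jaws open and shut, and the axes are right-handed (so a half turn about x gives the same grasp; the last joint's range is limited). The gripper opens to 85 mm and grips with 20 to 120 N. Pads are 22 mm wide; open, the fingers measure 114 mm over their backs; the gripper's body (76 mm by 85 mm) begins 54 mm behind the grasp point. The pads swing forward as they close: fully open they stand 13 mm farther back than shut.
Start: joints at [-1.356, 0.124, 1.65, -0, 1.367, -0.083], TCP at [0.191, -0.621, 0.202] pointing down, gripper open.
Joint ranges: [-2.61, 2.61], [-1.02, 2.33], [0.03, 2.71], [-1.35, 4.49], [0.32, 2.68], [-2.91, 2.91]. Speed limits (rad/s): [2.57, 2.57, 3.14, 3.14, 3.14, 3.14].

INTERFACE

Orientations are given as a unit quaternion [x, y, z, w].
In Python, from bench import manip gives the robot as it stands.
- The arm moves only by the shell command python3 -m inch 'ROWS' [OPENING] [FORCE]. ROWS is JSON, a list of rows, each an object of numbers: "dx", "dy", "dz": the shift along the tool's x, y, z in m; "turn": the turn about the tool's x in units of 6 degrees (1.0 is 6 degrees). In form: [{"dx": .., "dy": .., "dz": .., "turn": ..}, ...]. A call has 1 to 20 rows; each row shifts and turns the commanded pose from where the row before left it, along the tool's axes as they then stand; what a row does not reach is not made up. A row lasts 1/12 s, in which the tool goes at most 41.7 mm and 7.16 degrees, less where a joint would pass 70% of its speed; a pose out of reach is approached as far as the arm can. A call with a gripper value outside its range is refused whole. OPENING is the closure in counts, from 0 (fully open) to 255 (shut), set as the call begins (- or left out, the last holds). The fingers move at their own pace and stop on an object; FORCE is the grip in N (left out, the last holds). Time passes only in rows, so rows that do not move let the fingers close. It gives the time, the measured TCP pose, the force and the opening at its end, in the units of the state.
- manip.get_state(): the state, without advancing time (a new reading comes with each control period).
- manip.camera(name): name is "side" or "top" or "wrist"; returns a dict with "color" (420x560x3 uint8, red, green, blue), "vertical_fov" (degrees; the focal length in pixels is half the picture's height over the tangent of half this angle, whatever the lens; pixels are square), "cx", "cy" (the principal point, pixels), "R" (3x3) and "t" (3): a world point X has camera coordinates R X + t; the wrist camera has in their place "hand_eye" (4x4, takes a point from camera to tool coordinates, whose origin is the TCP and whose axes are the tool frame's). Camera axes: x right, y down, z forward; pixel columns grow to the right and rows downward; lengths in m; the calibration is good to about 2 mm. A picture is of the moment at which its call begins: read the wrist's pose just before it. There is no depth.
- manip.finish_job(): hands the job in, once; it reports no verdict.
The state is a dict: "time": time; "qpos": joint angles; "qd": joint speeds; "tau": joint torques, N m; "tcp_pos": TCP position; "ee_rot": TCP orientation; "ft_force": force on the tool from outside, world axes, zero at the start; "torque": the same for the moment, N m; "grip_width": finger opening in m.
Only numpy, scipy, OpenCV 4.12 (cv2) and the standard library are available. Lean on these libraries where they do the work, as an engineer would, in place of code of your own. Each camera call takes 0.05 s, during which the arm holds its last target. There are 200 camera calls.

## Working session

There is one attempt and no reset: what is moved stays moved. The work goes in short steps, Python scripts to look and compute and a shell command to move; the robot and the scene stay as the last step left them, time stands still between calls to the robot, and variables do not carry over. Pictures are saved under pics/ and viewed, about 8 in all and at most 12, crops included, and the job is handed in when it is done.

```bash
mkdir -p pics; cat > h.py <<'E'
import numpy as np, cv2
from bench import manip
from scipy.spatial.transform import Rotation as Rn
def shot(n,f):
    s=manip.get_state(); c=manip.camera(n)
    cv2.imwrite('pics/'+f+'.png',c['color'][:,:,::-1])
    K=210/np.tan(np.radians(c['vertical_fov'])/2)
    if 'R' in c: R=np.array(c['R']);t=np.array(c['t'])
    else:
        H=np.array(c['hand_eye']); T=np.eye(4);T[:3,:3]=Rn.from_quat(s['ee_rot']).as_matrix();T[:3,3]=s['tcp_pos']
        W=np.linalg.inv(T@H);R=W[:3,:3];t=W[:3,3]
    np.savez('pics/'+f+'.npz',R=R,t=t,K=K,cx=c['cx'],cy=c['cy'])
    return c
def atz(f,u,v,z):
    d=np.load('pics/'+f+'.npz');R=d['R'];o=-R.T@d['t']
    r=R.T@np.array([(u-d['cx'])/d['K'],(v-d['cy'])/d['K'],1]);return o+r*(z-o[2])/r[2]
def proj(f,X):
    d=np.load('pics/'+f+'.npz');p=d['R']@np.array(X)+d['t'];return p[:2]/p[2]*d['K']+[d['cx'],d['cy']]
E
python3 - <<'E'
from h import *
for n in('top','side'):
    c=shot(n,n+'0');d=np.load('pics/'+n+'0.npz');print(n,c['vertical_fov'],-d['R'].T@d['t'])
s=manip.get_state();print(s['tcp_pos'],Rn.from_quat(s['ee_rot']).as_matrix().round(3),s['time'],s['ft_force'],s['torque'],s['grip_width'])
a=cv2.imread('pics/top0.png')
cv2.imwrite('pics/top0b.png',cv2.resize(a,(800,600)))
E
```

```text
top 54.826187525181695 [0.35708654 0.17956642 1.40406525]
side 47.7440077404349 [0.17435275 1.16944065 0.87243498]
[ 0.19055102 -0.62080996  0.20067361] [[-0.     0.956  0.293]
 [ 0.002  0.293 -0.956]
 [-1.     0.    -0.002]] 0.1 [-1.14584205  1.01172881 -0.24298413] [-0.02007041  0.05275989 -0.00153314] 0.08565442649163177
```

View pics/top0b.png

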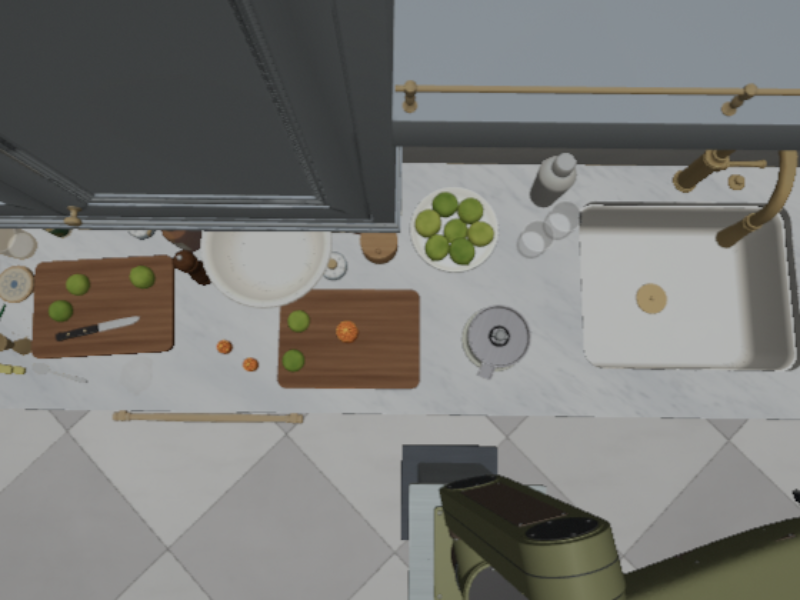

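View pics/side0.png

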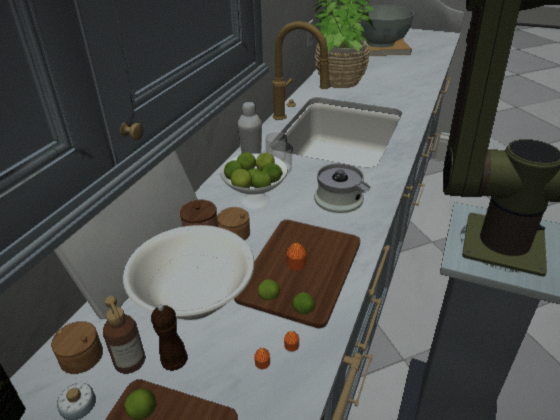

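The top view (800 px wide) shows the cone at (346,331) on the middle board and the juicer shaft at (500,336), with the spout towards (485,372). The timer is at (333,265) and the glasses at (532,240) and (558,220). The side view shows the cone's top at (297,246) and the juicer at (340,180).

```bash
python3 - <<'E'
from h import *
k=.7
for n,u,v,z in(('cone',346,331,.065),('shaft',500,336,.106),('spout',485,374,.06),('timer',333,265,.042),('gl0',532,240,.09),('gl1',558,220,.09),('lime',298,321,.05),('wall cabinet edge',400,230,.45)):
    print(n,atz('top0',u*k,v*k,z).round(3))
print(atz('side0',297,256,.065),atz('side0',340,176,.1))
a=cv2.imread('pics/side0.png')[120:300,200:400];b=cv2.imread('pics/top0.png')[140:290,180:400]
cv2.imwrite('pics/c0.png',np.hstack([cv2.resize(a,(400,360)),cv2.resize(b,(400,360))]))
E
```

```text
cone [0.499 0.31  0.065]
shaft [ 0.487 -0.04   0.106]
spout [ 0.404 -0.012  0.06 ]
timer [0.661 0.348 0.042]
gl0 [ 0.715 -0.122  0.09 ]
gl1 [ 0.764 -0.184  0.09 ]
lime [0.523 0.426 0.05 ]
wall cabinet edge [0.632 0.185 0.45 ]
[0.49014955 0.32856394 0.065     ] [ 0.48360915 -0.01931613  0.1       ]
```

```bash
R='{"dx":-0.003,"dy":0.026,"dz":-0.028}'; python3 -m inch '[{"dx":-0.003,"dy":0.013,"dz":-0.014},{"dx":-0.003,"dy":0.026,"dz":-0.028},{"dx":-0.003,"dy":0.026,"dz":-0.028},{"dx":-0.003,"dy":0.026,"dz":-0.028},{"dx":-0.003,"dy":0.026,"dz":-0.028},{"dx":-0.003,"dy":0.026,"dz":-0.028},{"dx":-0.003,"dy":0.026,"dz":-0.028},{"dx":-0.003,"dy":0.026,"dz":-0.028},{"dx":-0.003,"dy":0.026,"dz":-0.028},{"dx":-0.003,"dy":0.026,"dz":-0.028},{"dx":-0.003,"dy":0.026,"dz":-0.028},{"dx":-0.003,"dy":0.026,"dz":-0.028},{"dx":-0.003,"dy":0.026,"dz":-0.028},{"dx":-0.003,"dy":0.026,"dz":-0.028},{"dx":-0.003,"dy":0.026,"dz":-0.028},{"dx":-0.003,"dy":0.013,"dz":-0.014},{"dx":0},{"dx":0}]'
python3 - <<'E'
from h import *
c=shot('wrist','w1');print(c['hand_eye'],c['vertical_fov']);s=manip.get_state();print(s['time'],s['tcp_pos'],s['qpos'],proj('w1',[.485,-.03,.106]))
E
```

```text
[[-2.60146161e-04 -2.83418039e-01  9.58996427e-01 -1.72142340e-01]
 [-5.09496277e-04 -9.58996298e-01 -2.83418139e-01  7.22431615e-02]
 [ 9.99999836e-01 -5.62335250e-04  1.05078769e-04  3.38764269e-04]
 [ 0.00000000e+00  0.00000000e+00  0.00000000e+00  1.00000000e+00]] 62.17712234938089
0.15 [ 0.19057636 -0.62089057  0.20083834] [-1.35559756e+00  1.24351814e-01  1.65135921e+00 -1.82675674e-05
  1.36749489e+00 -8.25964393e-02] [-843.47409013 -823.5281131 ]invalid input at $[0]: expected keys dx, dy, dz, turn
```

View pics/w1.png

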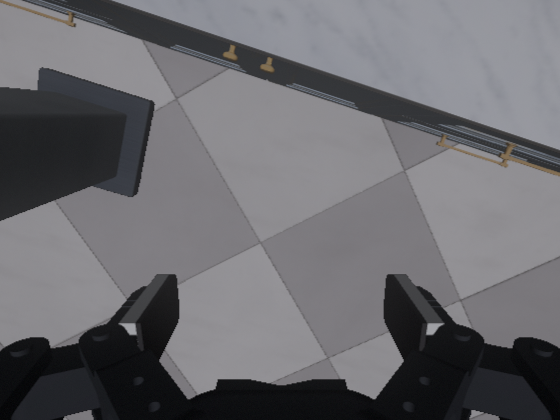

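All four keys are needed, so nothing moved. The picture shows only the floor and the jaws.

```bash
python3 -m inch '[{"dx":-0.003,"dy":0.013,"dz":-0.014,"turn":0},{"dx":-0.003,"dy":0.026,"dz":-0.028,"turn":0},{"dx":-0.003,"dy":0.026,"dz":-0.028,"turn":0},{"dx":-0.003,"dy":0.026,"dz":-0.028,"turn":0},{"dx":-0.003,"dy":0.026,"dz":-0.028,"turn":0},{"dx":-0.003,"dy":0.026,"dz":-0.028,"turn":0},{"dx":-0.003,"dy":0.026,"dz":-0.028,"turn":0},{"dx":-0.003,"dy":0.026,"dz":-0.028,"turn":0},{"dx":-0.003,"dy":0.026,"dz":-0.028,"turn":0},{"dx":-0.003,"dy":0.026,"dz":-0.028,"turn":0},{"dx":-0.003,"dy":0.026,"dz":-0.028,"turn":0},{"dx":-0.003,"dy":0.026,"dz":-0.028,"turn":0},{"dx":-0.003,"dy":0.026,"dz":-0.028,"turn":0},{"dx":-0.003,"dy":0.026,"dz":-0.028,"turn":0},{"dx":-0.003,"dy":0.013,"dz":-0.014,"turn":0},{"dx":0,"dy":0,"dz":0,"turn":0},{"dx":0,"dy":0,"dz":0,"turn":0},{"dx":0,"dy":0,"dz":0,"turn":0}]'
python3 - <<'E'
from h import *
c=shot('wrist','w2');s=manip.get_state();print(s['time'],s['tcp_pos'],s['qpos'],proj('w2',[.485,-.03,.106]))
E
```

```text
time: 1.65
tcp_pos: [0.4233, -0.1402, 0.2464]
ee_rot: [0.42, 0.569, -0.421, 0.568]
ft_force: [0.4, -0.7, -0.3]
grip_width: 0.0853
1.7 [ 0.4231569  -0.14058993  0.246396  ] [-4.40992660e-01 -3.72295751e-01  2.02630504e+00 -3.95735436e-04
  1.48827141e+00  8.33208800e-01] [177.17486962  89.04624256]
```

View pics/w2.png

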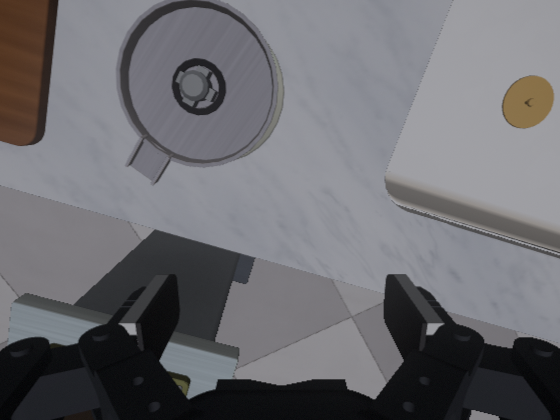

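```bash
python3 - <<'E'
from h import *
a=cv2.imread('pics/w2.png')[50:122,150:246]
cv2.imwrite('pics/w2c.png',cv2.resize(a,(768,576),interpolation=cv2.INTER_CUBIC))
print(atz('w2',194,85,.106),atz('w2',198,86,.085))
E
```

```text
[ 0.49229713 -0.04286854  0.106     ] [ 0.49250836 -0.04136077  0.085     ]
```

View pics/w2c.png

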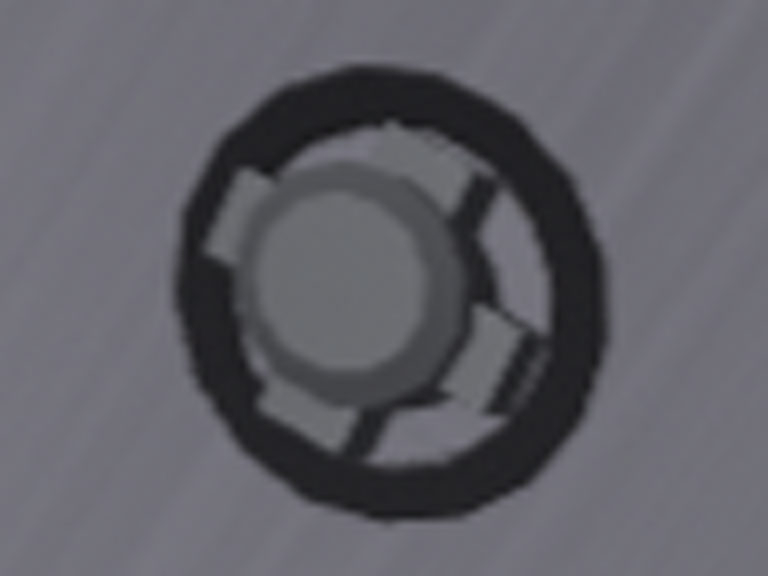

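The shaft top is at (192.5,85.1) and the seal centre at (198.9,86.6). In the crop the teeth tips are at (440,150), (301,430), (223,210) and (513,374). Next I compute these positions and move over the cone.

```bash
python3 - <<'E'
from h import *
print(atz('w2',192.5,85.1,.106),atz('w2',198.9,86.6,.085))
q=lambda u,v:atz('w2',150+u/8,50+v/8,.096)[:2]
P=[q(440,150),q(301,430),q(223,210),q(513,374)]
print(P,np.mean(P,0))
for a,b in((0,1),(2,3)):d=P[a]-P[b];print(np.hypot(*d),np.degrees(np.arctan2(d[1],d[0]))%90)
s=manip.get_state();R=Rn.from_quat(s['ee_rot']).as_matrix()
print(R.T@(np.array([.46,.27,.25])-s['tcp_pos']), R.round(3))
E
```

```text
[ 0.49184992 -0.04167836  0.106     ] [ 0.49225051 -0.04225084  0.085     ]
[array([ 0.50784666, -0.04650488]), array([ 0.47548069, -0.03853867]), array([ 0.49513938, -0.02551585]), array([ 0.48800748, -0.05947452])] [ 0.49161855 -0.04250848]
0.03333192196052633 76.17266774192217
0.034699500026130564 78.13928149449941
[-0.00365898  0.15524538 -0.38189   ] [[-0.001  0.956  0.292]
 [-0.     0.292 -0.956]
 [-1.    -0.001 -0.   ]]
```

```bash
python3 -m inch '[{"dx":0,"dy":0.006,"dz":-0.017,"turn":0},{"dx":0,"dy":0.0113,"dz":-0.035,"turn":0},{"dx":0,"dy":0.0113,"dz":-0.035,"turn":0},{"dx":0,"dy":0.0113,"dz":-0.035,"turn":0},{"dx":0,"dy":0.0113,"dz":-0.035,"turn":0},{"dx":0,"dy":0.0113,"dz":-0.035,"turn":0},{"dx":0,"dy":0.0113,"dz":-0.035,"turn":0},{"dx":0,"dy":0.0113,"dz":-0.035,"turn":0},{"dx":0,"dy":0.0113,"dz":-0.035,"turn":0},{"dx":0,"dy":0.0113,"dz":-0.035,"turn":0},{"dx":0,"dy":0.0113,"dz":-0.035,"turn":0},{"dx":0,"dy":0.0113,"dz":-0.035,"turn":0},{"dx":0,"dy":0.006,"dz":-0.017,"turn":0},{"dx":0,"dy":0,"dz":0,"turn":0},{"dx":0,"dy":0,"dz":0,"turn":0},{"dx":0,"dy":0,"dz":0,"turn":0}]'
python3 - <<'E'
from h import *
c=shot('wrist','w3');s=manip.get_state();print(s['time'],s['tcp_pos'],s['qpos'])
u,v=proj('w3',[.495,.318,.065]);print(u,v)
a=cv2.imread('pics/w3.png')
hsv=cv2.cvtColor(a,cv2.COLOR_BGR2HSV);m=((hsv[...,0]<14)&(hsv[...,1]>200)&(hsv[...,2]>120)).astype(np.uint8)
n,l,st,ce=cv2.connectedComponentsWithStats(m);print([(st[i].tolist(),ce[i].round(1).tolist()) for i in range(1,n) if st[i][4]>60])
E
```

```text
time: 3.03
tcp_pos: [0.4315, 0.2993, 0.2464]
ee_rot: [0.42, 0.568, -0.421, 0.568]
ft_force: [-0.1, 0.0, -0.4]
grip_width: 0.0856
3.0833 [0.43145126 0.29913374 0.24659989] [ 5.04193841e-01 -1.79883158e-01  1.87268427e+00 -4.09770585e-04
  1.44933627e+00  1.77950650e+00]
281.040112064944 118.9533726500279
[]
```

View pics/w3.png

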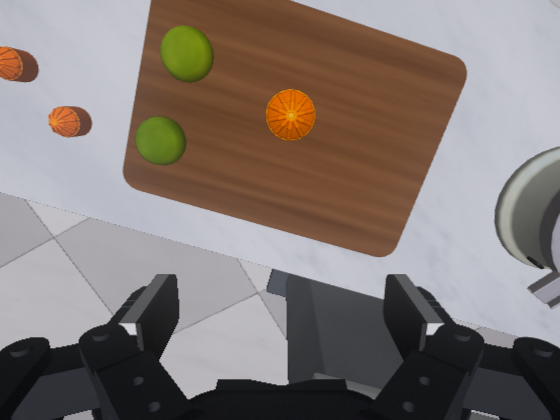

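The cone's disc is centred at (291,115), about 50 px wide, with the apex at (291,116). The limes are well clear. The ribs may show the cone's angle, so I enlarge that.

```bash
python3 - <<'E'
from h import *
a=cv2.imread('pics/w3.png')[85:145,251:331]
cv2.imwrite('pics/w3c.png',cv2.resize(a,(800,600),interpolation=cv2.INTER_CUBIC))
p=atz('w3',291,115,.059);print(p,atz('w3',291,116,.087))
e=[atz('w3',291-25,115,.059),atz('w3',291+25,115,.059)];print(np.linalg.norm(e[0]-e[1]))
E
```

```text
[0.5013928  0.30961381 0.059     ] [0.50050369 0.3101714  0.087     ]
0.049589224045930726
```

View pics/w3c.png

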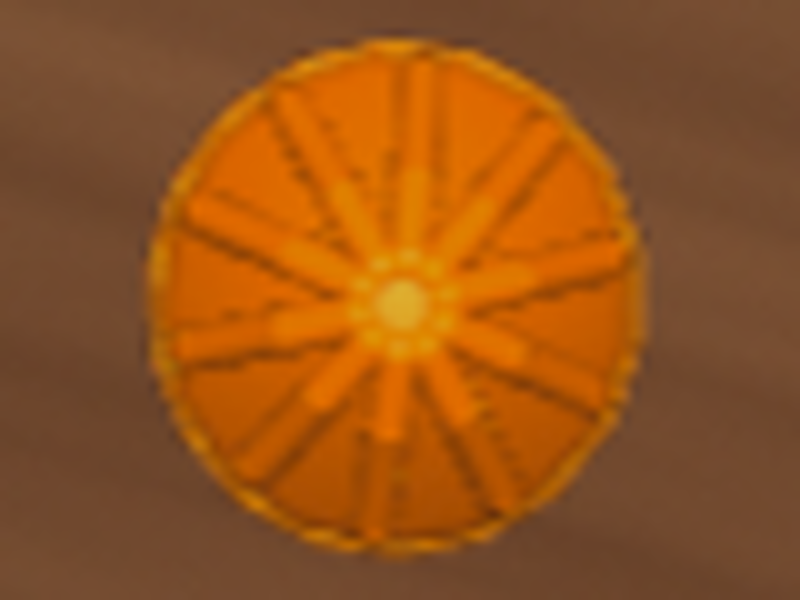

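```bash
python3 -m inch '[{"dx":0.01,"dy":0.0232,"dz":0.0033,"turn":0},{"dx":0.02,"dy":0.0232,"dz":0.0033,"turn":0},{"dx":0.03,"dy":0.0232,"dz":0.0034,"turn":0},{"dx":0.03,"dy":0,"dz":0,"turn":0},{"dx":0.03,"dy":0,"dz":0,"turn":0},{"dx":0.025,"dy":0,"dz":0,"turn":0},{"dx":0.02,"dy":0,"dz":0,"turn":0},{"dx":0.02,"dy":0,"dz":0,"turn":0},{"dx":0.015,"dy":0,"dz":0,"turn":0},{"dx":0.01,"dy":0,"dz":0,"turn":0},{"dx":0.01,"dy":0,"dz":0,"turn":0},{"dx":0,"dy":0,"dz":0,"turn":0},{"dx":0,"dy":0,"dz":0,"turn":0}]' 0 80
python3 - <<'E'
from h import *
for n in('wrist','side'): shot(n,n+'4')
a=cv2.imread('pics/side4.png')[170:345,215:385];cv2.imwrite('pics/m4.png',np.hstack([cv2.resize(cv2.imread('pics/wrist4.png'),(400,300)),cv2.resize(a,(291,300))]))
E
```

```text
time: 4.17
tcp_pos: [0.5007, 0.3111, 0.027]
ee_rot: [0.421, 0.568, -0.421, 0.568]
ft_force: [-0.3, -0.3, -0.1]
grip_width: 0.0857
```

View pics/m4.png

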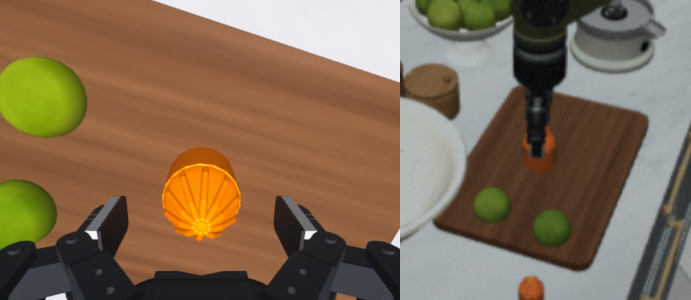

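The cone is centred between the jaws and nothing else is near them. I check the centring along tool y from the apex at (281,319), then close.

```bash
python3 - <<'E'
from h import *
print(atz('wrist4',281,319,.087), atz('wrist4',282,283,.059))
E
python3 -m inch '[{"dx":0,"dy":0,"dz":0,"turn":0},{"dx":0,"dy":0,"dz":0,"turn":0},{"dx":0,"dy":0,"dz":0,"turn":0},{"dx":0,"dy":0,"dz":0,"turn":0},{"dx":0,"dy":0,"dz":0,"turn":0},{"dx":0,"dy":0,"dz":0,"turn":0},{"dx":0,"dy":0,"dz":0,"turn":0},{"dx":0,"dy":0,"dz":0,"turn":0},{"dx":0,"dy":0,"dz":0,"turn":0},{"dx":0,"dy":0,"dz":0,"turn":0}]' 255 80
```

```text
[0.50029392 0.310584   0.087     ] [0.500555  0.3101881 0.059    ]
time: 5.1
tcp_pos: [0.5015, 0.3119, 0.0285]
ee_rot: [0.421, 0.568, -0.42, 0.569]
ft_force: [-1.5, -1.2, 4.5]
grip_width: 0.0413
```

The width reads 41 mm instead of 50, which is suspicious. I look before lifting.

```bash
python3 - <<'E'
from h import *
s=manip.get_state();print(s['tcp_pos'],s['ft_force'],s['torque'],s['grip_width'])
for n in('wrist','side'): shot(n,n+'5')
a=cv2.imread('pics/side5.png')[215:285,265:335];cv2.imwrite('pics/m5.png',np.hstack([cv2.resize(cv2.imread('pics/wrist5.png')[210:420,140:420],(480,360)),cv2.resize(a,(320,360))]))
s=manip.get_state();print(s['grip_width'],s['time'])
E
```

```text
[0.50146836 0.31186145 0.0285177 ] [-1.51418871 -1.16759364  4.52692749] [-0.41816692  0.10266056 -0.01505431] 0.04130689324149739
0.04163761814894588 5.2
```

View pics/m5.png

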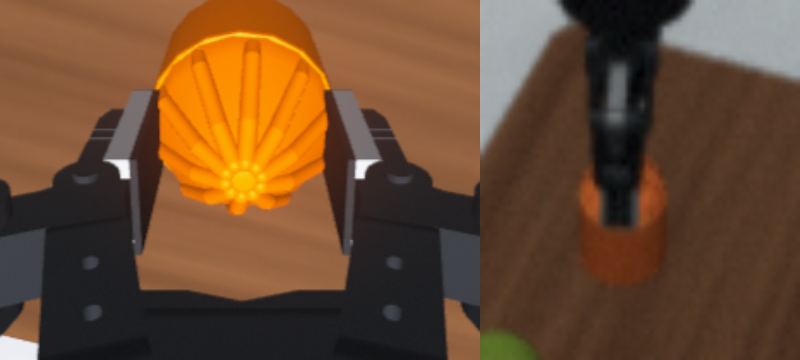

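In both views the pads grip only the hub's top edge, with the tips about a third of the way down it. I reopen, go 8 mm lower and regrip.

```bash
python3 -m inch '[{"dx":0,"dy":0,"dz":0,"turn":0},{"dx":0,"dy":0,"dz":0,"turn":0},{"dx":0,"dy":0,"dz":0,"turn":0},{"dx":0,"dy":0,"dz":0,"turn":0},{"dx":0,"dy":0,"dz":0,"turn":0},{"dx":0.004,"dy":0,"dz":0,"turn":0},{"dx":0.004,"dy":0,"dz":0,"turn":0},{"dx":0,"dy":0,"dz":0,"turn":0},{"dx":0,"dy":0,"dz":0,"turn":0}]' 0 80
python3 -m inch '[{"dx":0,"dy":0,"dz":0,"turn":0},{"dx":0,"dy":0,"dz":0,"turn":0},{"dx":0,"dy":0,"dz":0,"turn":0},{"dx":0,"dy":0,"dz":0,"turn":0},{"dx":0,"dy":0,"dz":0,"turn":0},{"dx":0,"dy":0,"dz":0,"turn":0},{"dx":0,"dy":0,"dz":0,"turn":0},{"dx":0,"dy":0,"dz":0,"turn":0}]' 255 60
python3 - <<'E'
from h import *
s=manip.get_state();print(s['tcp_pos'],s['ft_force'],s['torque'],s['grip_width'])
for n in('wrist','side'): shot(n,n+'6')
a=cv2.imread('pics/side6.png')[215:285,265:335];cv2.imwrite('pics/m6.png',np.hstack([cv2.resize(cv2.imread('pics/wrist6.png')[210:420,140:420],(480,360)),cv2.resize(a,(320,360))]))
E
```

```text
time: 5.95
tcp_pos: [0.5, 0.3113, 0.0181]
ee_rot: [0.42, 0.569, -0.421, 0.568]
ft_force: [-0.2, -0.8, -0.3]
grip_width: 0.0853
time: 6.62
tcp_pos: [0.5012, 0.312, 0.0198]
ee_rot: [0.421, 0.568, -0.42, 0.569]
ft_force: [-1.3, 0.3, 6.7]
grip_width: 0.0468
[0.50115073 0.31199248 0.01983376] [-1.31759049  0.25033052  6.72350863] [0.08894262 0.21859245 0.01334403] 0.04679867666784703
```

View pics/m6.png

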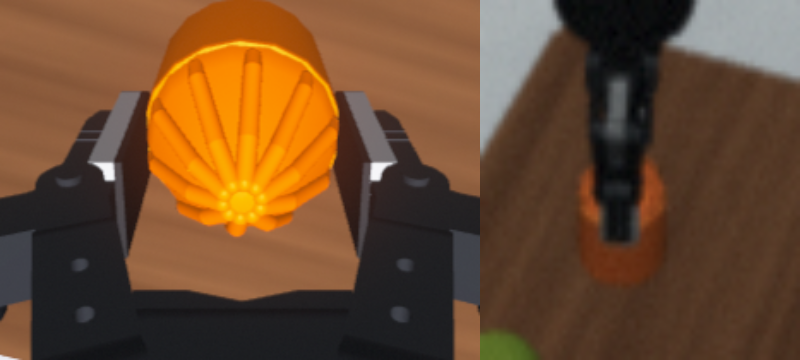

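The grip is now lower and sound: the cone is upright with the pads on the hub. I lift and carry it over the shaft.

```bash
python3 -m inch '[{"dx":-0.01,"dy":0,"dz":0,"turn":0},{"dx":-0.02,"dy":0,"dz":0,"turn":0},{"dx":-0.03,"dy":0,"dz":0,"turn":0},{"dx":-0.03,"dy":0,"dz":0,"turn":0},{"dx":-0.02,"dy":0,"dz":0,"turn":0},{"dx":-0.01,"dy":0,"dz":0,"turn":0},{"dx":0,"dy":0,"dz":0,"turn":0},{"dx":0,"dy":0,"dz":0,"turn":0}]'
python3 - <<'E'
from h import *
s=manip.get_state();print(s['tcp_pos'],s['ft_force'],s['torque'],s['grip_width'],s['qpos'][5])
E
python3 -m inch '[{"dx":0,"dy":-0.0043,"dz":0.0129,"turn":0},{"dx":0,"dy":-0.009,"dz":0.0269,"turn":0},{"dx":0,"dy":-0.009,"dz":0.0269,"turn":0},{"dx":0,"dy":-0.009,"dz":0.0269,"turn":0},{"dx":0,"dy":-0.009,"dz":0.0269,"turn":0},{"dx":0,"dy":-0.009,"dz":0.0269,"turn":0},{"dx":0,"dy":-0.009,"dz":0.0269,"turn":0},{"dx":0,"dy":-0.009,"dz":0.0269,"turn":0},{"dx":0,"dy":-0.009,"dz":0.0269,"turn":0},{"dx":0,"dy":-0.009,"dz":0.0269,"turn":0},{"dx":0,"dy":-0.009,"dz":0.0269,"turn":0},{"dx":0,"dy":-0.009,"dz":0.0269,"turn":0},{"dx":0,"dy":-0.009,"dz":0.0269,"turn":0},{"dx":0,"dy":-0.0043,"dz":0.0129,"turn":0},{"dx":0,"dy":0,"dz":0,"turn":0.5},{"dx":0,"dy":0,"dz":0,"turn":0.4},{"dx":0,"dy":0,"dz":0,"turn":0},{"dx":0,"dy":0,"dz":0,"turn":0},{"dx":0,"dy":0,"dz":0,"turn":0}]'
python3 - <<'E'
from h import *
s=manip.get_state();print(s['tcp_pos'],Rn.from_quat(s['ee_rot']).as_matrix().round(4),s['ft_force'],s['torque'],s['grip_width'],s['qpos'][5])
for n in('wrist','side'): shot(n,n+'7')
a=cv2.imread('pics/side7.png')[110:210,300:380];cv2.imwrite('pics/m7.png',np.hstack([cv2.resize(cv2.imread('pics/wrist7.png')[120:400,140:420],(500,500)),cv2.resize(a,(300,375)).copy() if 0 else cv2.resize(a,(300,500))]))
E
```

```text
time: 7.38
tcp_pos: [0.5001, 0.3114, 0.1382]
ee_rot: [0.42, 0.569, -0.421, 0.569]
ft_force: [-0.5, 0.2, -1.6]
grip_width: 0.047
[0.50006402 0.31135117 0.1381594 ] [-0.51807784  0.23178924 -1.62620778] [ 0.01690978 -0.05662523 -0.03125864] 0.046989126658387 1.738750028001395
time: 8.97
tcp_pos: [0.4903, -0.0558, 0.1375]
ee_rot: [0.446, 0.549, -0.447, 0.548]
ft_force: [0.3, 0.4, -0.7]
grip_width: 0.0472
[ 0.49033685 -0.05582167  0.13748423] [[-2.300e-03  9.792e-01  2.031e-01]
 [ 4.000e-04  2.031e-01 -9.792e-01]
 [-1.000e+00 -2.200e-03 -9.000e-04]] [ 0.32944563  0.39414466 -0.70186132] [-0.00237817  0.02543787 -0.01512208] 0.04715569617806866 1.1442197186956815
```

View pics/m7.png

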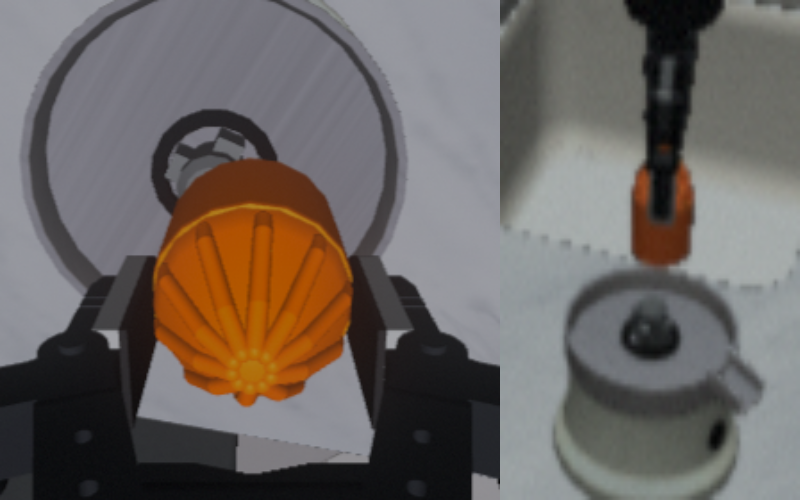

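The cone is held upright, with its apex at (280,327) in the full picture. The shaft is visible, and I carried the cone about 14 mm too far in -y. I work out the correction from the apex.

```bash
python3 - <<'E'
from h import *
s=manip.get_state();R=Rn.from_quat(s['ee_rot']).as_matrix();p=np.array(s['tcp_pos'])
a=atz('wrist7',280,327.2,p[2]+.067);print(a,R.T@(a-p))
a4=atz('wrist4',281,319,.087);print('before grip axis est',a4, 'w3',atz('w3',291,115,.059))
# hub extremes and tool-frame axis from hub-top corners (left/right) 
for u,v in((155,290),(350,287)): print(R.T@(atz('wrist7',140+u*.56,120+v*.56,p[2]+.039)-p))
sh=np.array([.4919,-.0421,0])
print('delta tool', R.T@(np.array([*(sh-a)[:2],0])))
print(R.T@np.array([*(sh-p)[:2],0]))
# shaft remeasure: seal outer ring left/top extremes in wrist7
print(atz('wrist7',140+152*.56,120+172*.56,.085),atz('wrist7',140+215*.56,120+108*.56,.085))
E
```

```text
[ 0.49169194 -0.05557068  0.2051748 ] [-6.70008193e-02  7.65702477e-04  7.74186277e-06]
before grip axis est [0.50029392 0.310584   0.087     ] w3 [0.5013928  0.30961381 0.059     ]
[-0.03899474  0.00338609 -0.02243487]
[-0.03901335  0.00415653  0.02343173]
delta tool [ 2.12884457e-06  2.93929478e-03 -1.31477356e-02]
[ 1.27005415e-06  3.77296103e-03 -1.31139514e-02]
[ 0.48797928 -0.01822382  0.085     ] [ 0.51679927 -0.03692837  0.085     ]
```

```bash
python3 -m inch '[{"dx":0,"dy":0.002,"dz":-0.0065,"turn":0},{"dx":0,"dy":0.002,"dz":-0.0065,"turn":0},{"dx":0.01,"dy":0,"dz":0,"turn":0},{"dx":0.01,"dy":0,"dz":0,"turn":0},{"dx":0.008,"dy":0,"dz":0,"turn":0},{"dx":0.001,"dy":0,"dz":0,"turn":0},{"dx":0.001,"dy":0,"dz":0,"turn":0},{"dx":0.001,"dy":0,"dz":0,"turn":0},{"dx":0.001,"dy":0,"dz":0,"turn":0},{"dx":0,"dy":0,"dz":0,"turn":0},{"dx":0,"dy":0,"dz":0,"turn":0}]'
cat > st.py <<'E'
from h import *
s=manip.get_state();print(s['time'],np.round(s['tcp_pos'],4),np.round(s['ft_force'],1),np.round(s['torque'],2),round(s['grip_width'],4),'q6',round(s['qpos'][5],3))
E
python3 st.py
```

```text
time: 9.98
tcp_pos: [0.4928, -0.0425, 0.1072]
ee_rot: [0.447, 0.548, -0.447, 0.548]
ft_force: [-0.5, 0.3, -2.2]
grip_width: 0.0468
9.9833 [ 0.4928 -0.0425  0.1072] [-0.5  0.3 -2.2] [-0.02 -0.04  0.02] 0.0468 q6 1.173
```

```bash
python3 -m inch '[{"dx":0.001,"dy":-0.0007,"dz":0,"turn":0},{"dx":0.001,"dy":0,"dz":0,"turn":0},{"dx":0.001,"dy":0,"dz":0,"turn":0},{"dx":0.001,"dy":0,"dz":0,"turn":0},{"dx":0,"dy":0,"dz":0,"turn":0},{"dx":0,"dy":0,"dz":0,"turn":0}]' ;python3 st.py
python3 -m inch '[{"dx":0.001,"dy":0,"dz":0,"turn":0},{"dx":0.001,"dy":0,"dz":0,"turn":0},{"dx":0.001,"dy":0,"dz":0,"turn":0},{"dx":0,"dy":0,"dz":0,"turn":0},{"dx":0,"dy":0,"dz":0,"turn":0}]' ;python3 st.py
```

```text
time: 10.48
tcp_pos: [0.4916, -0.0422, 0.1025]
ee_rot: [0.447, 0.549, -0.447, 0.548]
ft_force: [-0.4, 1.3, -3.0]
grip_width: 0.0468
10.4833 [ 0.4916 -0.0422  0.1025] [-0.4  1.3 -3. ] [ 0.21  0.02 -0.01] 0.0468 q6 1.172
time: 10.9
tcp_pos: [0.4917, -0.0423, 0.0996]
ee_rot: [0.447, 0.548, -0.447, 0.548]
ft_force: [-1.8, 2.3, -0.8]
grip_width: 0.0466
10.9 [ 0.4917 -0.0423  0.0996] [-1.8  2.3 -0.8] [ 0.51  0.2  -0.  ] 0.0466 q6 1.172
```

The pilot has entered with small side forces, so I ease sideways a little and go on.

```bash
python3 -m inch '[{"dx":0.001,"dy":-0.0002,"dz":-0.0004,"turn":0},{"dx":0.001,"dy":0,"dz":0,"turn":0},{"dx":0,"dy":0,"dz":0,"turn":0},{"dx":0,"dy":0,"dz":0,"turn":0}]' ;python3 st.py
python3 -m inch '[{"dx":0.001,"dy":0,"dz":0,"turn":0},{"dx":0.001,"dy":0,"dz":0,"turn":0},{"dx":0,"dy":0,"dz":0,"turn":0},{"dx":0,"dy":0,"dz":0,"turn":0}]' ;python3 st.py
```

```text
time: 11.23
tcp_pos: [0.4915, -0.0422, 0.0977]
ee_rot: [0.447, 0.548, -0.447, 0.548]
ft_force: [0.1, 2.0, -0.5]
grip_width: 0.0467
11.2333 [ 0.4915 -0.0422  0.0977] [ 0.1  2.  -0.5] [ 0.33  0.15 -0.01] 0.0467 q6 1.173
time: 11.57
tcp_pos: [0.4919, -0.0422, 0.0965]
ee_rot: [0.447, 0.548, -0.447, 0.548]
ft_force: [-3.0, 1.9, 5.0]
grip_width: 0.0469
11.5667 [ 0.4919 -0.0422  0.0965] [-3.   1.9  5. ] [0.5  0.5  0.05] 0.0469 q6 1.173
```

Contact is at the teeth tops, with TCP z 0.0965. I press lightly and rock.

```bash
python3 -m inch '[{"dx":0.0005,"dy":0,"dz":0,"turn":0.4},{"dx":0,"dy":0,"dz":0,"turn":0.4},{"dx":0,"dy":0,"dz":0,"turn":0.4},{"dx":0,"dy":0,"dz":0,"turn":0}]' ;python3 st.py
python3 -m inch '[{"dx":0,"dy":0,"dz":0,"turn":-0.6},{"dx":0,"dy":0,"dz":0,"turn":-0.6},{"dx":0,"dy":0,"dz":0,"turn":-0.4},{"dx":0,"dy":0,"dz":0,"turn":-0.4},{"dx":0,"dy":0,"dz":0,"turn":-0.4},{"dx":0,"dy":0,"dz":0,"turn":0}]' ;python3 st.py
```

```text
time: 11.9
tcp_pos: [0.4922, -0.0422, 0.0967]
ee_rot: [0.481, 0.518, -0.48, 0.519]
ft_force: [-4.4, 3.2, 6.9]
grip_width: 0.0466
11.9 [ 0.4922 -0.0422  0.0967] [-4.4  3.2  6.9] [0.52 0.6  0.01] 0.0466 q6 1.3
time: 12.4
tcp_pos: [0.4922, -0.0418, 0.0958]
ee_rot: [0.412, 0.575, -0.411, 0.576]
ft_force: [-0.4, 3.5, 0.1]
grip_width: 0.0467
12.4 [ 0.4922 -0.0418  0.0958] [-0.4  3.5  0.1] [ 0.56  0.12 -0.02] 0.0467 q6 1.047
```

The force fell to zero and z dropped, which may be meshing. I test by lowering.

```bash
python3 -m inch '[{"dx":0.0008,"dy":0,"dz":0,"turn":0},{"dx":0,"dy":0,"dz":0,"turn":0},{"dx":0,"dy":0,"dz":0,"turn":0}]' ;python3 st.py
python3 -m inch '[{"dx":0,"dy":0,"dz":0,"turn":-0.4},{"dx":0,"dy":0,"dz":0,"turn":0}]' ;python3 st.py
```

```text
time: 12.65
tcp_pos: [0.4913, -0.0422, 0.094]
ee_rot: [0.411, 0.575, -0.412, 0.575]
ft_force: [-1.3, 2.2, 0.4]
grip_width: 0.0469
12.65 [ 0.4913 -0.0422  0.094 ] [-1.3  2.2  0.4] [ 0.45  0.06 -0.02] 0.0469 q6 1.048
time: 12.82
tcp_pos: [0.4913, -0.0422, 0.094]
ee_rot: [0.399, 0.584, -0.399, 0.584]
ft_force: [-0.8, 2.0, -1.6]
grip_width: 0.047
12.8167 [ 0.4913 -0.0422  0.094 ] [-0.8  2.  -1.6] [0.42 0.03 0.01] 0.047 q6 1.005
```

```bash
python3 -m inch '[{"dx":0.001,"dy":0,"dz":-0.0002,"turn":0.2},{"dx":0.001,"dy":0,"dz":0,"turn":0},{"dx":0.001,"dy":0,"dz":0,"turn":0},{"dx":0,"dy":0,"dz":0,"turn":0},{"dx":0,"dy":0,"dz":0,"turn":0}]' ;python3 st.py

```

```text
time: 13.23
tcp_pos: [0.4914, -0.0421, 0.0912]
ee_rot: [0.405, 0.579, -0.405, 0.579]
ft_force: [0.4, 1.2, -1.0]
grip_width: 0.0468
13.2333 [ 0.4914 -0.0421  0.0912] [ 0.4  1.2 -1. ] [ 0.24  0.02 -0.03] 0.0468 q6 1.027
```

It is meshed, 5 mm below the first contact with no force. Now down to the seal.

```bash
python3 -m inch '[{"dx":0.001,"dy":0,"dz":0,"turn":0},{"dx":0.001,"dy":0,"dz":0,"turn":0},{"dx":0.001,"dy":0,"dz":0,"turn":0},{"dx":0.001,"dy":0,"dz":0,"turn":0},{"dx":0,"dy":0,"dz":0,"turn":0},{"dx":0,"dy":0,"dz":0,"turn":0}]' ;python3 st.py
python3 -m inch '[{"dx":0.001,"dy":0,"dz":0,"turn":0},{"dx":0.001,"dy":0,"dz":0,"turn":0},{"dx":0,"dy":0,"dz":0,"turn":0},{"dx":0,"dy":0,"dz":0,"turn":0}]' ;python3 st.py
```

```text
time: 13.73
tcp_pos: [0.4915, -0.042, 0.0873]
ee_rot: [0.405, 0.579, -0.405, 0.579]
ft_force: [-0.4, 0.8, -2.2]
grip_width: 0.0471
13.7333 [ 0.4915 -0.042   0.0873] [-0.4  0.8 -2.2] [ 0.17  0.   -0.02] 0.0471 q6 1.027
time: 14.07
tcp_pos: [0.4916, -0.042, 0.0858]
ee_rot: [0.405, 0.579, -0.405, 0.58]
ft_force: [-1.7, 1.0, 2.1]
grip_width: 0.047
14.0667 [ 0.4916 -0.042   0.0858] [-1.7  1.   2.1] [ 0.28  0.21 -0.04] 0.047 q6 1.027
```

Seal contact is at about 0.0858, as expected. I push on in small steps until it stops firmly, near TCP z 0.081.

```bash
python3 -m inch '[{"dx":0.001,"dy":0,"dz":0,"turn":0},{"dx":0.001,"dy":0,"dz":0,"turn":0},{"dx":0,"dy":0,"dz":0,"turn":0},{"dx":0,"dy":0,"dz":0,"turn":0}]' ;python3 st.py
python3 -m inch '[{"dx":0.001,"dy":0,"dz":0,"turn":0},{"dx":0.001,"dy":0,"dz":0,"turn":0},{"dx":0,"dy":0,"dz":0,"turn":0},{"dx":0,"dy":0,"dz":0,"turn":0}]' ;python3 st.py
python3 -m inch '[{"dx":0.0007,"dy":0,"dz":0,"turn":0},{"dx":0,"dy":0,"dz":0,"turn":0},{"dx":0,"dy":0,"dz":0,"turn":0}]' ;python3 st.py
```

```text
time: 14.4
tcp_pos: [0.4918, -0.042, 0.0846]
ee_rot: [0.405, 0.579, -0.405, 0.58]
ft_force: [-3.5, 1.7, 5.6]
grip_width: 0.0465
14.4 [ 0.4918 -0.042   0.0846] [-3.5  1.7  5.6] [ 0.31  0.64 -0.02] 0.0465 q6 1.027
time: 14.73
tcp_pos: [0.4918, -0.042, 0.0827]
ee_rot: [0.405, 0.579, -0.405, 0.58]
ft_force: [-4.4, 1.9, 6.0]
grip_width: 0.0465
14.7333 [ 0.4918 -0.042   0.0827] [-4.4  1.9  6. ] [0.29 0.7  0.06] 0.0465 q6 1.027
time: 14.98
tcp_pos: [0.4918, -0.042, 0.082]
ee_rot: [0.405, 0.579, -0.405, 0.58]
ft_force: [-4.8, 0.8, 7.0]
grip_width: 0.047
14.9833 [ 0.4918 -0.042   0.082 ] [-4.8  0.8  7. ] [ 0.32  0.73 -0.04] 0.047 q6 1.027
```

```bash
python3 -m inch '[{"dx":0.0007,"dy":0,"dz":0,"turn":0},{"dx":0.0005,"dy":0,"dz":0,"turn":0},{"dx":0,"dy":0,"dz":0,"turn":0},{"dx":0,"dy":0,"dz":0,"turn":0}]' ;python3 st.py
python3 -m inch '[{"dx":0.0006,"dy":0,"dz":0,"turn":0},{"dx":0,"dy":0,"dz":0,"turn":0},{"dx":0,"dy":0,"dz":0,"turn":0}]' ;python3 st.py
python3 -m inch '[{"dx":0.0006,"dy":0,"dz":0,"turn":0},{"dx":0,"dy":0,"dz":0,"turn":0},{"dx":0,"dy":0,"dz":0,"turn":0}]' ;python3 st.py
```

```text
time: 15.32
tcp_pos: [0.4918, -0.042, 0.0809]
ee_rot: [0.405, 0.579, -0.405, 0.58]
ft_force: [-3.8, 1.6, 6.3]
grip_width: 0.047
15.3167 [ 0.4918 -0.042   0.0809] [-3.8  1.6  6.3] [0.37 0.73 0.  ] 0.047 q6 1.027
time: 15.57
tcp_pos: [0.4919, -0.042, 0.0808]
ee_rot: [0.405, 0.579, -0.405, 0.579]
ft_force: [-6.5, 0.7, 9.9]
grip_width: 0.0467
15.5667 [ 0.4919 -0.042   0.0808] [-6.5  0.7  9.9] [0.42 1.01 0.04] 0.0467 q6 1.027
time: 15.82
tcp_pos: [0.4919, -0.042, 0.0808]
ee_rot: [0.405, 0.579, -0.405, 0.579]
ft_force: [-6.9, 1.6, 12.4]
grip_width: 0.0469
15.8167 [ 0.4919 -0.042   0.0808] [-6.9  1.6 12.4] [ 0.45  1.3  -0.01] 0.0469 q6 1.027
```

It has stopped firmly at 0.0808, which puts the underside at 0.080. I relieve the side force and press once more to be sure.

```bash
python3 -m inch '[{"dx":0.0008,"dy":-0.0006,"dz":0,"turn":0},{"dx":0.0006,"dy":0,"dz":0,"turn":0},{"dx":0,"dy":0,"dz":0,"turn":0},{"dx":0,"dy":0,"dz":0,"turn":0}]' ;python3 st.py
```

```text
time: 16.15
tcp_pos: [0.492, -0.042, 0.0807]
ee_rot: [0.406, 0.579, -0.405, 0.58]
ft_force: [-9.6, 3.0, 17.5]
grip_width: 0.0467
16.15 [ 0.492  -0.042   0.0807] [-9.6  3.  17.5] [0.72 1.61 0.04] 0.0467 q6 1.026
```

It is hard home. I unload, let go and rise.

```bash
python3 -m inch '[{"dx":-0.001,"dy":-0.0005,"dz":0,"turn":0},{"dx":-0.001,"dy":-0.0005,"dz":0,"turn":0},{"dx":0,"dy":0,"dz":0,"turn":0}]' ;python3 st.py
python3 -m inch '[{"dx":0,"dy":0,"dz":0,"turn":0},{"dx":0,"dy":0,"dz":0,"turn":0},{"dx":0,"dy":0,"dz":0,"turn":0},{"dx":0,"dy":0,"dz":0,"turn":0},{"dx":0,"dy":0,"dz":0,"turn":0},{"dx":0,"dy":0,"dz":0,"turn":0},{"dx":0,"dy":0,"dz":0,"turn":0}]' 0 60;python3 st.py
python3 -m inch '[{"dx":-0.005,"dy":0,"dz":0,"turn":0},{"dx":-0.01,"dy":0,"dz":0,"turn":0},{"dx":-0.02,"dy":0,"dz":0,"turn":0},{"dx":-0.03,"dy":0,"dz":0,"turn":0},{"dx":-0.03,"dy":0,"dz":0,"turn":0},{"dx":-0.02,"dy":-0.02,"dz":0,"turn":0},{"dx":-0.02,"dy":-0.03,"dz":0,"turn":0},{"dx":0,"dy":-0.02,"dz":0,"turn":0},{"dx":0,"dy":0,"dz":0,"turn":0},{"dx":0,"dy":0,"dz":0,"turn":0}]'
python3 - <<'E'
from h import *
for n in('wrist','side'): shot(n,n+'8')
a=cv2.imread('pics/side8.png')[120:220,290:390];b=cv2.imread('pics/wrist8.png')
cv2.imwrite('pics/m8.png',np.hstack([cv2.resize(b,(440,330)),cv2.resize(a,(330,330))]))
for z in(.12,.148):print(proj('wrist8',[.4919,-.0421,z]),proj('side8',[.4919,-.0421,z]))
E
```

```text
time: 16.4
tcp_pos: [0.4917, -0.0421, 0.0808]
ee_rot: [0.406, 0.578, -0.404, 0.58]
ft_force: [-0.1, 4.1, 7.0]
grip_width: 0.0472
16.4 [ 0.4917 -0.0421  0.0808] [-0.1  4.1  7. ] [0.81 0.05 0.01] 0.0472 q6 1.025
time: 16.98
tcp_pos: [0.4899, -0.0426, 0.0788]
ee_rot: [0.405, 0.58, -0.405, 0.579]
ft_force: [-0.2, -0.8, -0.6]
grip_width: 0.0854
16.9833 [ 0.4899 -0.0426  0.0788] [-0.2 -0.8 -0.6] [0.03 0.04 0.05] 0.0854 q6 1.025
time: 17.82
tcp_pos: [0.4244, -0.0668, 0.2155]
ee_rot: [0.406, 0.578, -0.405, 0.58]
ft_force: [0.2, -0.5, 0.0]
grip_width: 0.0854
[280.0228016  113.53734356] [339.91243098 166.18125329]
[279.99316017 113.51570091] [340.44896528 158.20281396]
```

View pics/m8.png

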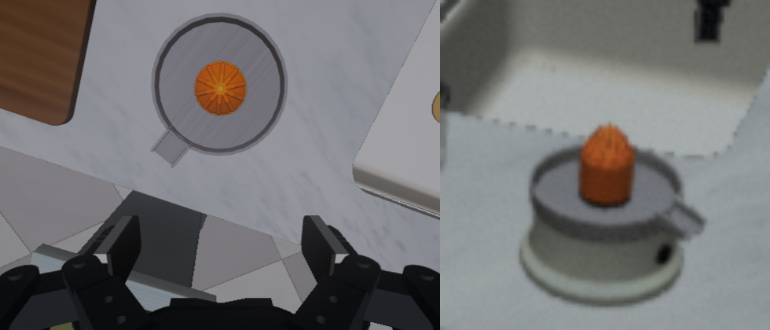

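The cone stands upright on the shaft. Its apex is at (280,112) in the wrist view and (341,158) in the side view, against (280,113.5) and (340,158) predicted for fully home. The gripper is clear, so I hand in.

```bash
python3 -c "
from bench import manip
print(manip.finish_job())"
```

```text
the job is handed in; nothing more can be done
None
```

The cone is on the juicer's shaft, meshed and pushed fully home. I let go and handed the job in at about 18 s of the 54 s allowed. No verdict is reported.

**What I did:** My first grip caught only the top edge of the hub, so I reopened and gripped again 8 mm lower. After carrying the cone over, I went about 14 mm too far sideways and corrected that before lowering. It met the shaft teeth at a TCP height of 0.0965 m. I rocked it about 7° one way, then 14° back, pressing with about 7 N, until it dropped in. The push past the seal read about 6–7 N. It then stopped firmly at 0.0808 m, which puts the underside at the 80 mm shoulder. The highest press I read was 17.5 N, well under 4 kg.

**Last checks:**
- **Seating:** the cone's apex is within 2 px of where a fully home cone should appear, in both the wrist and side views, and the cone stands upright.
- **Robot:** the gripper is clear and the force readings are near zero.
- **Bystanders:** the limes sat well clear of the jaws during the grasp. I did not look again at the limes, glasses or timer at the end. I saw no sign of contact with them.
- **Disagreement:** the grip width read 47 mm on the 50 mm hub. The grip held firm throughout.

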